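# Drop the kiln door with the hooked rod

### The job

Open the bench kiln with its hooked rod, not by hand: take the rod from its rest, feel its hook sideways into the steel eye on top of the closed door, and with the hook in the eye swing the door down until it lies fully open on its stop. Go gently: do not force the eye or let the door fall. Then unhook, lay the rod back in its rest as it was, with the door left fully open, and leave the other ware on the bench alone.

Things in the scene. Friction and masses are not known exactly. Their poses are not given: they have to be found in the camera images.
- kiln: Small front-loading bench kiln, fixed; grey steel case 300 wide x 300 deep x 345 mm high. Origin: on the bench under the middle of the case's front face. Its +y points straight out of the front (the way the door opens), +x along the front and parallel to the door's hinge, z up. Turned up to 10 degrees either way from facing world +y.
- door (a joint): Drop-down kiln door, about 0.9 kg (varies), 200 wide, 36 mm thick, hinged at its lower edge. 0 rad = shut, upright; grows as its top swings out along kiln +y and down; 1.55 = fully open, level, on its stop. A counterbalance spring and stiff hinge hold it shut: 3 to 6 N at the eye moves it. Lower down a heavy door sinks by itself and must be held back. Fully open it stays down.
- door_hinge (a point): Point on the door's hinge axis, middle of the door's width: in the kiln's frame x 0, y +18, z +95 mm. The axis runs along the kiln's x.
- eye_place (a point): Where the eye's centre was when new, fixed to the door and turning with it: 219 mm up the door from the hinge axis, 6 mm outward of it, mid-width (door shut: kiln frame x 0, y +24, z +314 mm). Axes: x as kiln x, y outward, z up the door. By now the eye is bent outward: its true centre lies 6 to 15 mm out along y and 9 mm down to 5 mm up along z (x is true); unmeasured, new each run: feel for it.
- eye_foot (a point): Where the eye bolt stands up out of the door's top edge, 186 mm from the hinge. The eye is a round flat steel lug on a 10 mm shank: 40 mm outside diameter, 6 mm thick, with a plain 11 mm hole through its middle, square to its faces and parallel to the hinge. Screwed in by hand and bent by years of pulling (see eye_place); it does not move in use.
- rod: Hooked kiln rod, 0.16 kg. Origin: middle of its flat-sided wooden handle, 120 long (x) x 22 wide (y) x 24 mm high (z). An 8 mm round steel shank runs along +x to x = 210, bent there square to +y: the hook pin, 8 mm thick, cut square. Centre of mass near x = 65. In the rest it lies level, z up. With +x pointing into the kiln front and z up, the pin points along kiln +x.
- rod_tip (a point): Very end of the hook pin: x 210, y +36, z 0 mm in the rod's frame (pin centreline at x = 210; straight pin from y = 4 to 36).
- rod_rest: Wooden rod rest, fixed: plank 260 x 60 x 12 mm, two saddles 18 mm long. At x = -46 the handle's (floor 28 mm high, 30 mm between cheeks 40 mm high), at x = +130 the shank's (floor 36, 16 between cheeks 45 high). Origin on the bench. The rod laid in it has its origin 40 mm above this one within some mm, its +x along the rest's +x. From x = -30 to +60 the handle is free to grip from above.
- beaker1: Unglazed clay beaker, 74 mm across, 100 mm high, origin under its foot: bystander on the boards.
- beaker2: Beaker as beaker1, bystander on the boards.
- beaker3: Beaker as beaker1, bystander on the bench.
- beaker4: Beaker as beaker1, bystander on the bench.
- scraper: Flat steel scraper about 150 mm long, 6 mm thick, lying on the bench: bystander.
- clay_knife: Wooden modelling knife, about 157 mm long, 9 mm thick, lying on the bench: bystander.

How it is judged:
By the outcome, as a careful person would: the job done as asked, in the order asked, and still so for the second after the job is handed in, with the robot touching nothing.
It also fails if it takes over 64 s, if anything falls off the work surface, if the arm or the gripper's body presses on something with over 40 N, if the wrist force passes 120 N, or if a joint passes its speed limit or range.

### The arm

A 7-joint arm with a two-finger parallel gripper is mounted at the origin on the work surface. World frame = base frame: x ahead of the robot, y to its left, z up, the work surface at z = 0. Lengths are in m, angles in rad, forces in N, time in s.
With the tool pointing down it reaches from about 0.425 to 0.925 m from the base axis. Payload 6.8 kg.
Tool frame: the origin (TCP) lies at the very end of the fingers, on their centre line; the grasp point (between the pads) lies env.grip_point_offset behind it (env.grip_point_offset is the distance from the TCP to the grasp point, in m); z points along the fingers, y is the line along which they close (so a half turn about z gives the same grasp; the last joint's range is limited). The gripper opens to 88 mm and grips with 3 to 60 N. Pads are 20 mm wide; open, the fingers measure 115 mm over their backs; the gripper's body (75 mm by 178 mm) begins 61 mm behind the grasp point.
Start: joints at [1.153, 0.477, 0.022, 1.555, -0.011, 1.109, -0.083], TCP at [0.206, -0.643, 0.223] pointing down, gripper open.
Joint ranges: [-2.96, 2.96], [-0.34, 2.1], [-1.41, 1.46], [0.24, 2.44], [-1.37, 4.51], [0.17, 1.92], [-2.96, 2.96]. Speed limits (rad/s): [2.39, 2.39, 3.14, 3.14, 3.14, 3.14, 3.14].

### API

Orientations are given as [roll, pitch, yaw] about the fixed x, y, z axes, in that order (R = Rz(yaw) Ry(pitch) Rx(roll)).
In Python, from bench import env gives the robot as it stands. Calls block until the motion is done:
- env.movep(position, orientation): joint-space move of the TCP to a pose.
- env.movel(position, rot=None, max_speed=0.15): straight line of the TCP; rot=None keeps the orientation; max_speed is the mean speed in m/s.
- env.set_joints(angles): joint-space move.
- env.gripper_to(opening, newtons=None): finger opening in m; newtons is the grip in N (None keeps the last); returns when the fingers have stopped.
- env.hold(seconds).
- env.inverse_kinematics(position, orientation): joint angles nearest the present ones, or None.
- env.snapshot(name): name is "scene" or "top" or "wrist"; returns the picture (384x512x3 uint8, red, green, blue); there is no depth.
- env.calibration(name): a dict with "fov_y" (degrees; the focal length in pixels is half the picture's height over the tangent of half this angle, whatever the lens; pixels are square), "cx", "cy" (the principal point, pixels), "T" (4x4, takes a point from camera to world coordinates); the wrist camera has in their place "T_tool_cam" (4x4, takes a point from camera to tool coordinates, whose origin is the TCP and whose axes are the flange's). Camera axes: x right, y up, looking along -z (the intrinsics and any distortion apply to the point x, -y, -z); pixel columns grow to the right and rows downward; lengths in m; the calibration is good to about 2 mm. A picture is of the moment at which its call begins: read the wrist's pose just before it. calibration takes no time and is no camera call.
A pose or a line that the arm cannot do raises env.MotionError and nothing moves.
- env.hand_in(): hands the job in; it is judged then, once.
Readings, each from a call of its own:
- env.current_t(): time.
- env.current_joint_pos(): joint angles.
- env.current_qvel(): joint speeds.
- env.current_tau(): joint torques, N m.
- env.current_eef_pos(): TCP position.
- env.current_eef_rot(): TCP orientation.
- env.current_contact_force(): force on the tool from outside, world axes, zero at the start.
- env.current_wrist_torque(): the same for the moment, N m.
- env.current_opening(): finger opening in m.
- env.current_grasp_force(): force on a finger pad.
Only numpy, scipy, OpenCV 4.12 (cv2) and the standard library are available. Lean on these libraries where they do the work, as an engineer would, in place of code of your own. Each camera call takes 0.05 s, during which the arm holds its last target. There are 200 camera calls.

## Working session

There is one attempt and no reset: what is moved stays moved. The work goes in short steps, each a Python script; the robot and the scene stay as the last script left them, time stands still between calls to the robot, and variables do not carry over. Pictures are saved under pics/ and viewed, at most 10 in all, crops included, and the job is handed in when it is done.

```bash
ls; mkdir -p pics; python3 - <<'E'
from bench import env
import cv2,numpy as np
for n in ["scene","top"]:
    im=env.snapshot(n); cv2.imwrite(f"pics/{n}0.png",im[:,:,::-1]); print(n,{k:(np.round(v,4).tolist() if hasattr(v,'shape') else v) for k,v in env.calibration(n).items()})
print(env.calibration("wrist"),env.grip_point_offset,env.current_t())
print(env.current_eef_rot())
E
```

```text
pics
scene {'fov_y': 54.900806179348315, 'cx': 249.08774023235193, 'cy': 192.860672807885, 'T': [[-0.5137, -0.7222, 0.4632, 1.049], [0.8579, -0.4378, 0.269, 0.3829], [0.0085, 0.5355, 0.8445, 1.0301], [0.0, 0.0, 0.0, 1.0]]}
top {'fov_y': 43.855902610795354, 'cx': 269.72049626594276, 'cy': 195.42542560155357, 'T': [[0.0141, 0.9962, -0.086, 0.4353], [-0.9998, 0.0155, 0.0155, 0.1105], [0.0168, 0.0858, 0.9962, 1.5682], [0.0, 0.0, 0.0, 1.0]]}
{'fov_y': 71.98149528946163, 'cx': 257.4904287739127, 'cy': 192.43519374213832, 'T_tool_cam': array([[-5.13988785e-04,  9.62165465e-01,  2.72465325e-01,
         7.47796794e-02],
       [ 9.99999833e-01,  5.66587865e-04, -1.14372635e-04,
        -7.24620175e-05],
       [-2.64420947e-04,  2.72465221e-01, -9.62165596e-01,
        -1.61139672e-01],
       [ 0.00000000e+00,  0.00000000e+00,  0.00000000e+00,
         1.00000000e+00]])} 0.0187 0.1
[-3.13992347e+00  1.45257742e-04  3.09837499e-01]
```

View pics/scene0.png

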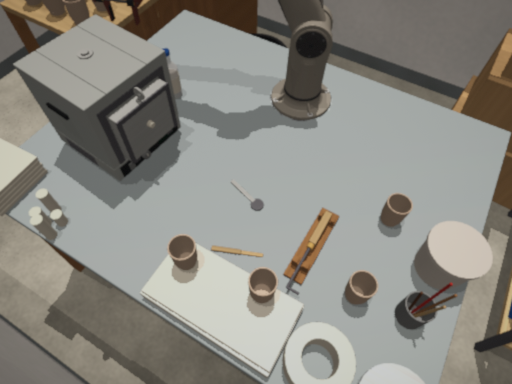

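View pics/top0.png

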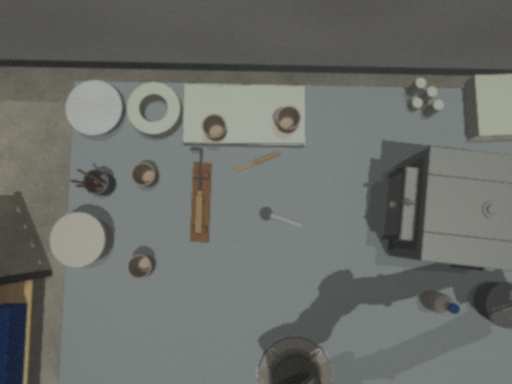

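```bash
python3 - <<'E'
import cv2,numpy as np
t=cv2.imread('pics/top0.png');s=cv2.imread('pics/scene0.png')
a=cv2.resize(t[130:275,375:512],None,fx=3,fy=3,interpolation=3) # 411x435
b=cv2.resize(t[140:250,180:220],None,fx=4,fy=4,interpolation=3) #160x440
c=np.zeros((440,580,3),np.uint8);c[:435,:411]=a;c[:440,420:580]=b
cv2.imwrite('pics/c1.png',c)
cv2.imwrite('pics/c2.png',cv2.resize(s[20:180,20:190],None,fx=3.5,fy=3.5,interpolation=3))
E
```

```text
(no output)
```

View pics/c1.png

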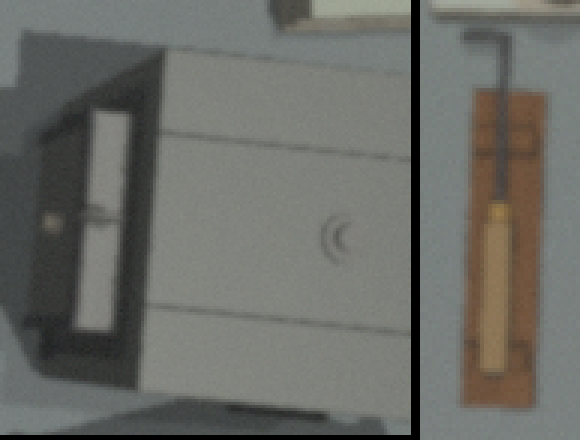

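View pics/c2.png

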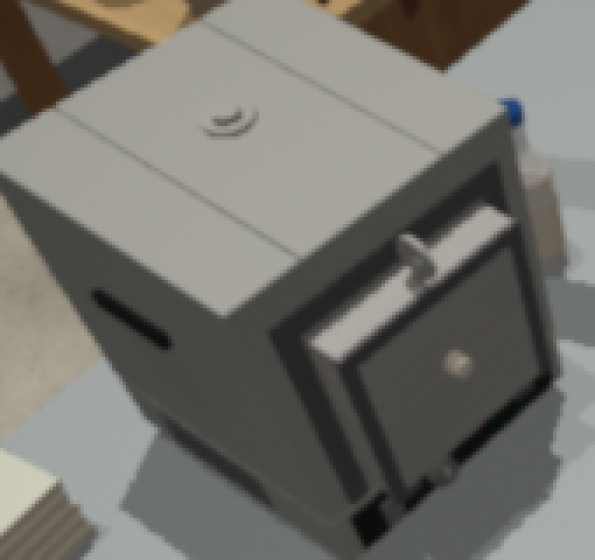

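```bash
cat > h.py <<'E'
import numpy as np
from bench import env
from scipy.optimize import least_squares
from scipy.spatial.transform import Rotation as R
def proj(n,P,T=None):
    c=env.calibration(n); T=c["T"] if T is None else T
    q=(np.atleast_2d(P)-T[:3,3])@T[:3,:3]; f=192/np.tan(np.radians(c["fov_y"]/2))
    return np.c_[c["cx"]+f*q[:,0]/-q[:,2], c["cy"]-f*q[:,1]/-q[:,2]]
def place(p,L):  # p=[x,y,yaw]; local pts
    return np.atleast_2d(L)@R.from_euler('z',p[2]).as_matrix().T+np.r_[p[0],p[1],0]
E
python3 - <<'E'
from h import *
a=lambda p:(np.array(p)/3+[375,130]); b=lambda p:(np.array(p)-[420,0])/4+[180,140]; c=lambda p:np.array(p)/3.5+20
K=[("top",(.15,0,.345),a((165,47))),("top",(-.15,0,.345),a((137,389))),
("scene",(.15,0,.345),c((225,316))),("scene",(-.15,0,.345),c((508,105))),("scene",(.15,-.3,.345),c((0,172))),
("top",(.1,.036,.281),a((92,111))),("top",(.1,0,.281),a((132,111))),("top",(-.1,.036,.281),a((72,331))),("top",(-.1,0,.281),a((114,331))),
("scene",(.1,.036,.281),c((350,360))),("scene",(-.1,.036,.281),c((513,215))),("scene",(.1,0,.281),c((308,340))),("scene",(-.1,0,.281),c((478,203)))]
f=lambda p,S:np.concatenate([(proj(n,place(p,L))[0]-u) for n,L,u in S])
k=least_squares(f,[.45,-.3,0],args=(K,),loss='soft_l1');print("kiln",k.x,np.round(k.fun.reshape(-1,2),1).tolist())
S=[("top",(.13,.03,.012),b((474,88))),("top",(.13,-.03,.012),b((548,93))),("top",(-.13,-.03,.012),b((536,408))),("top",(-.13,.03,.012),b((462,405)))]
r=least_squares(f,[.45,.3,0],args=(S,));print("rest",r.x,np.round(r.fun.reshape(-1,2),1).tolist())
D=[("top",(-.06,0,.052),b((492,374))),("top",(.21,0,.04),b((508,37))),("top",(.21,.036,.04),b((462,37))),("top",(.1,0,.04),b((505,165)))]
d=least_squares(f,r.x,args=(D,));print("rod",d.x,np.round(d.fun.reshape(-1,2),1).tolist())
E
```

```text
kiln [ 0.52874981 -0.30733348 -0.08260673] [[-2.2, -0.2], [-0.8, 1.1], [0.3, 0.5], [-0.0, 0.1], [-8.2, -4.3], [-0.3, -0.4], [-0.6, 0.9], [1.1, -0.7], [0.3, 0.6], [-3.5, -0.1], [0.0, 0.7], [-0.7, -0.1], [1.1, -0.8]]
rest [ 0.54522327  0.30941482 -0.01268601] [[0.2, 0.1], [-0.0, -0.6], [-0.0, 0.1], [-0.1, 0.3]]
rod [ 0.50451914  0.31041609 -0.01088801] [[0.3, -0.8], [-0.0, -0.2], [0.3, -0.5], [-0.6, 1.6]]
```

```bash
cat >> h.py <<'E'
kiln=np.array([.52875,-.3073,-.0826]); rod0=np.array([.5040,.3103,-.0115])
def down(yaw): return [np.pi,0,yaw]
def st(*a): print(*a,"t=%.2f"%env.current_t(),np.round(env.current_eef_pos(),4),np.round(env.current_contact_force(),2),np.round(env.current_wrist_torque(),2))
E
python3 - <<'E'
from h import *
import cv2
ky=kiln[2]-np.pi/2
for y in (ky,ky+np.pi): print([env.inverse_kinematics(place(kiln,[x,yy,z])[0],down(y)) is not None for x,yy,z in((-.02,.2,.3),(-.02,.41,.09),(0,.15,.42))])
st()
p=env.current_eef_pos(); env.movel([p[0],p[1],.47],max_speed=.3); st()
v=place(kiln,[0.05,.15,.43])[0]
for y in (ky,ky+np.pi):
    q=env.inverse_kinematics(v,down(y)); print(q)
q=env.inverse_kinematics(v,down(ky))
env.set_joints(q); st(); print(env.current_eef_rot())
im=env.snapshot("wrist"); cv2.imwrite("pics/w1.png",cv2.resize(im[:,:,::-1],None,fx=1.5,fy=1.5))
E
```

```text
[True, True, True]
[True, True, True]
t=0.10 [ 0.2056 -0.6423  0.2218] [ 0.25 -0.21  0.25] [-0.04 -0.02 -0.01]
t=1.07 [ 0.2054 -0.6419  0.4681] [0.46 0.72 0.59] [ 0.02 -0.05  0.05]
[-0.65901194  0.48570588  1.28468792  1.45752922 -0.46460576  1.53983886
 -2.61803359]
[ 0.52535222  0.29796012 -0.4816157   1.38006519  0.13678786  1.49649314
 -0.03082212]
t=3.28 [ 0.5905 -0.1628  0.4299] [-0.49  0.48  0.11] [ 0.12 -0.03 -0.01]
[ 3.14135203e+00  4.44584646e-05 -1.65438541e+00]
```

View pics/w1.png

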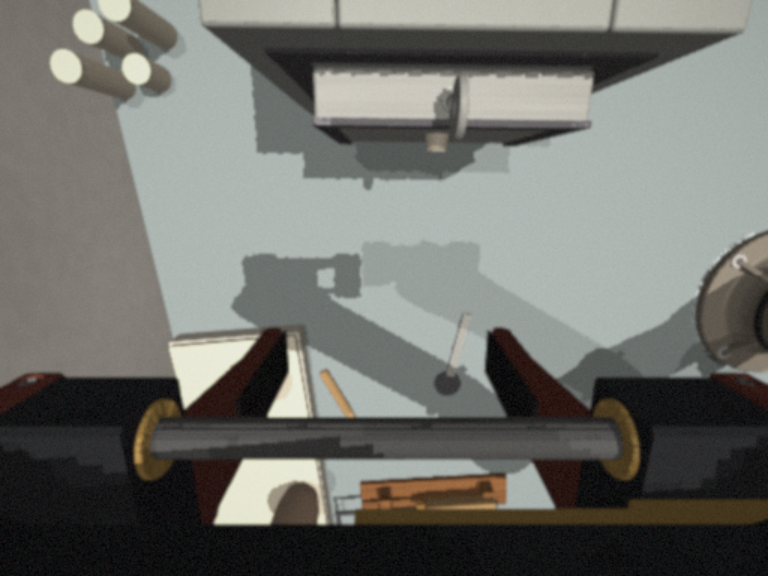

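```bash
python3 - <<'E'
from h import *
T=np.eye(4);T[:3,:3]=R.from_euler('xyz',[3.14135,0,-1.654385]).as_matrix();T[:3,3]=[.5905,-.1628,.4299]
T=T@env.calibration("wrist")["T_tool_cam"]
u=lambda p:np.array(p)/1.5
S=[((.15,0,.345),(207,27)),((-.15,0,.345),(740,33)),((.1,0,.281),(313,68)),((-.1,0,.281),(592,70)),((.1,.036,.281),(316,124)),((-.1,.036,.281),(590,125))]
def f(p): return np.concatenate([proj("wrist",place(p,L),T)[0]-u(q) for L,q in S])
k=least_squares(f,kiln,loss='soft_l1');print(k.x,np.round(k.fun.reshape(-1,2),1).tolist())
th=np.linspace(0,6.28,60)
for dz in (-.009,-.002,.005):
  for dy in (.006,.0105,.015):
    P=np.c_[0*th,.024+dy+.02*np.cos(th),.314+dz+.02*np.sin(th)]
    e=proj("wrist",place(k.x,P),T)*1.5; print(dz,dy,e.min(0).round(),e.max(0).round())
E
```

```text
[ 0.5301649  -0.30579221 -0.08969519] [[-4.6, 5.8], [5.6, 4.2], [-0.3, -0.4], [3.5, -0.6], [-0.8, -1.0], [-0.1, -0.5]]
-0.009 0.006 [454.  75.] [465. 141.]
-0.009 0.0105 [453.  83.] [464. 148.]
-0.009 0.015 [453.  90.] [464. 155.]
-0.002 0.006 [455.  72.] [467. 140.]
-0.002 0.0105 [455.  80.] [466. 147.]
-0.002 0.015 [454.  88.] [466. 154.]
0.005 0.006 [457.  69.] [469. 139.]
0.005 0.0105 [457.  77.] [469. 147.]
0.005 0.015 [456.  85.] [468. 154.]
```

```bash
sed -i 's/^kiln=.*rod0/kiln=np.array([.5302,-.3060,-.0875]); rod0/' h.py; cat >> h.py <<'E'
G=.045  # grasp point on the rod, rod x
GO=env.grip_point_offset
E
python3 - <<'E'
from h import *
ky=kiln[2]-np.pi/2
g=place(rod0,[G,0,.040-GO])[0]
for f in (0,np.pi):
    for pt,y in ((g,rod0[2]+f),(g+[0,0,.2],rod0[2]+f),(place(kiln,[-.022,.4,.30])[0],ky+f),(place(kiln,[-.022,.2,.3])[0],ky+f),(place(kiln,[-.022,.4,.09])[0],ky+f)):
        q=env.inverse_kinematics(pt,down(y)); print(f,None if q is None else np.round(q,2))
E
```

```text
0 [-1.05  0.74  0.62  1.84 -0.6   0.76 -1.69]
0 [-1.24  0.55  0.91  1.71 -0.47  1.12 -1.77]
0 [ 0.61  0.43 -1.18  1.7   0.41  1.29  2.4 ]
0 [-0.92  0.43  1.35  1.84 -0.44  1.23 -2.67]
0 [-0.93  0.61  0.88  2.01 -0.64  0.83 -2.91]
3.141592653589793 [ 0.16  1.02 -1.2   1.75  1.05  1.16  0.18]
3.141592653589793 [ 0.16  0.69 -1.19  1.62  0.66  1.29  0.43]
3.141592653589793 [-0.81  0.23  0.63  1.79 -0.14  1.17 -0.22]
3.141592653589793 [-0.46  0.19  0.63  1.82 -0.12  1.16  0.13]
3.141592653589793 [-0.61  0.47  0.41  1.99 -0.27  0.74 -0.12]
```

```bash
python3 - <<'E'
from h import *
import cv2
f=np.pi; y=rod0[2]+f; g=place(rod0,[G,0,.040-GO])[0]
q=env.inverse_kinematics(g+[0,0,.2],down(y)); print(np.round(q,2))
env.set_joints(q); st('hover')
im=env.snapshot("wrist"); cv2.imwrite("pics/w2.png",cv2.resize(im[:,:,::-1],None,fx=1.5,fy=1.5)); print(env.current_eef_pos(),env.current_eef_rot())
E
```

```text
[ 0.16  0.69 -1.19  1.62  0.66  1.29  0.43]
hover t=5.91 [0.5493 0.3091 0.2208] [0.1  0.49 0.85] [ 0.04 -0.13  0.02]
[0.54923782 0.30921861 0.22083063] [-3.14072857e+00 -4.05904425e-04  3.12884977e+00]
```

View pics/w2.png

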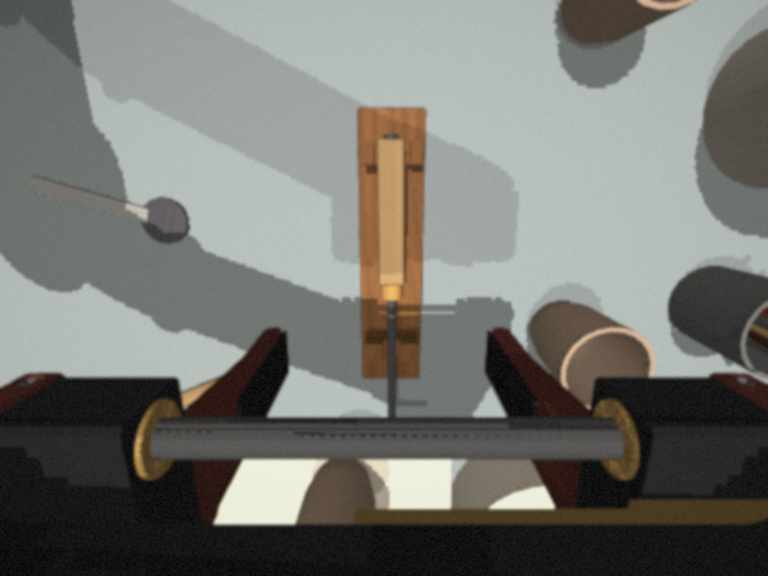

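```bash
python3 - <<'E'
from h import *
T=np.eye(4);T[:3,:3]=R.from_euler('xyz',[-3.14073,-.0004,3.12885]).as_matrix();T[:3,3]=[.54924,.30922,.22083]
T=T@env.calibration("wrist")["T_tool_cam"]
S=[((-.06,.011,.052),(404,139)),((-.06,-.011,.052),(377,139)),((.06,.011,.052),(403,284)),((.06,-.011,.052),(379,284))]
f=lambda p:np.concatenate([proj("wrist",place(p,L),T)[0]-np.array(q)/1.5 for L,q in S])
k=least_squares(f,rod0);print(k.x,np.round(k.fun.reshape(-1,2),1).tolist())
E
```

```text
[ 0.5056974   0.31338534 -0.00681373] [[0.4, -1.0], [-0.4, -0.9], [0.5, 1.1], [-0.5, 1.2]]
```

```bash
python3 - <<'E'
from h import *
import json
r=np.array([.5053,.3118,-.009]); g=place(r,[G,0,.040-GO])[0]; y=r[2]+np.pi
env.gripper_to(.06,60)
env.movel(g+[0,0,.04],down(y),max_speed=.25)
env.movel(g,max_speed=.1); st('low'); 
env.gripper_to(0.0,60); print(env.current_opening(),env.current_grasp_force()); st('grip')
p=env.current_eef_pos()
json.dump([list(g),y],open('grasp.json','w'))
env.movel(p+[0,0,.03],max_speed=.1); st('lift'); print(env.current_opening())
env.movel(p+[0,0,.25],max_speed=.3)
ky=kiln[2]+np.pi/2
q=env.inverse_kinematics(place(kiln,[-.06,.30,.36-GO])[0],down(ky)); print(np.round(q,2))
env.set_joints(q); env.hold(.2); st('kiln')
import cv2
a=env.snapshot("top");b=env.snapshot("scene")
c=np.hstack([cv2.resize(x[:,:,::-1],None,fx=3,fy=3,interpolation=3) for x in (a[130:290,290:425],b[20:180,40:171])])
cv2.imwrite("pics/k1.png",c)
E
```

```text
low t=7.92 [0.55   0.3114 0.0208] [-0.11  1.03  1.13] [ 0.07 -0.15 -0.02]
0.021375593733216503 59.94301915168762
grip t=8.60 [0.5503 0.3115 0.0215] [-0.83 -0.14  0.35] [ 0.06 -0.11 -0.01]
lift t=9.05 [0.5507 0.3117 0.0523] [-0.08  0.14 -1.87] [ 0.04 -0.13 -0.04]
0.021606712288672697
[ 0.82  0.21 -1.07  1.76  0.19  1.28 -0.38]
kiln t=11.37 [ 0.4968 -0.0007  0.341 ] [ 0.02 -0.59 -0.9 ] [ 0.03 -0.08 -0.06]
```

View pics/k1.png

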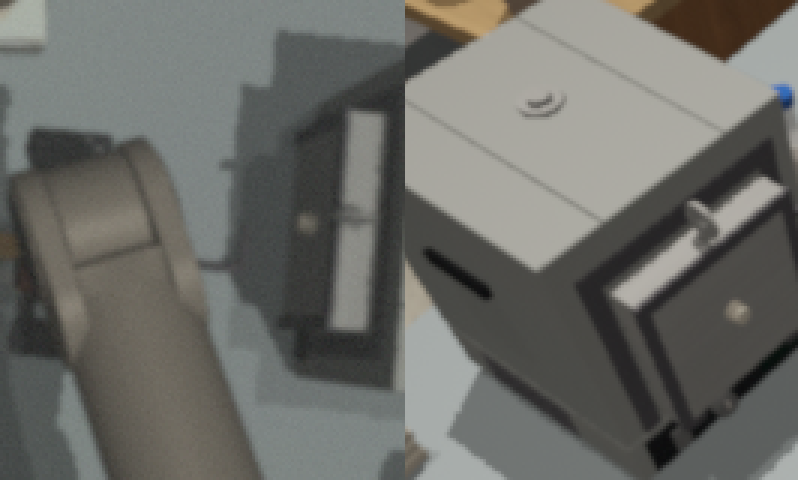

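```bash
cat >> h.py <<'E'
ky=kiln[2]+np.pi/2
Rk=R.from_euler('z',kiln[2]).as_matrix()
def tcp(tx,y,z): return place(kiln,[tx-.036,y+.21-G,z-GO])[0]   # pin tip x, pin axis y,z (kiln frame)
def pin(): 
    l=Rk.T@(env.current_eef_pos()-np.r_[kiln[:2],0]); return l+[.036,-.21+G,GO]
def go(tx,y,z,v=.1): env.movel(tcp(tx,y,z),down(ky),max_speed=v)
def force(n=5):   # kiln frame force & moment, averaged
    a=[]
    for _ in range(n): env.hold(.01); a.append(np.r_[Rk.T@env.current_contact_force(),Rk.T@env.current_wrist_torque()])
    return np.mean(a,0)
def probe(p0,d,maxd,step=.0012,thr=.9,v=.02):
    """step from p0 along d until force against d exceeds thr; returns contact pin pose or None"""
    p0=np.array(p0);d=np.array(d); f0=force(8); s=0
    while s<maxd:
        s+=step; go(*(p0+d*s),v); f=force(4)-f0
        if -f[:3]@d>thr:
            print('contact',np.round(pin(),4),np.round(f,2),'t=%.2f'%env.current_t()); return pin()
    print('none',np.round(pin(),4),np.round(f,2),'t=%.2f'%env.current_t()); return None
E
python3 - <<'E'
from h import *
go(.010,.031,.360,.2); st(); print(pin(), [np.round(force(4),2).tolist() for _ in range(2)])
go(.010,.031,.347,.1)
c=probe((.010,.031,.347),(0,0,-1),.022)
if c is not None: go(.010,.031,c[2]+.003); print(np.round(force(),2))
E
```

```text
t=12.17 [ 0.5213 -0.1068  0.3413] [ 0.03  0.53 -1.41] [ 0.01 -0.07  0.01]
[0.00971171 0.03262497 0.36002223] [[-0.13, 0.43, -1.5, 0.03, -0.06, -0.01], [0.19, 0.34, -1.22, 0.06, -0.07, 0.03]]
contact [0.0102 0.031  0.3329] [-0.26  0.74  2.67 -0.46 -0.06 -0.04] t=15.98
[ 0.31  0.48 -1.2   0.02 -0.05 -0.  ]
```

```bash
python3 - <<'E'
from h import *
go(.010,.072,.342,.15); go(.010,.068,.3097,.12)
c=probe((.010,.066,.3097),(0,-1,0),.022,step=.001)
if c is not None: go(.010,c[1]+.003,.3097); print(np.round(force(),2),pin())
E
```

```text
contact [0.01   0.0526 0.3098] [-0.35  2.01  0.01  0.46  0.07 -0.01] t=21.21
[-0.08  0.44 -1.07  0.   -0.1  -0.02] [0.00998606 0.0552617  0.30963346]
```

```bash
cat >> h.py <<'E'
def insert(y,z,x0=-.008,x1=.014,step=.002,thr=1.5):
    go(x0,y,z,.06); f0=force(6); x=x0
    while x<x1:
        x+=step; go(x,y,z,.03); f=force(3)-f0
        if f[0]<-thr:
            print('blocked',np.round(pin(),4),np.round(f,2),'t=%.2f'%env.current_t()); go(x0,y,z,.06); return False
    print('in',np.round(pin(),4),np.round(f,2),'t=%.2f'%env.current_t()); return True
E
python3 - <<'E'
from h import *
go(-.012,.060,.3095,.15); go(-.012,.029,.3095,.12)
for dy,dz in ((0,0),(.0012,0),(0,-.0012),(-.0012,0),(0,.0012)):
    if insert(.029+dy,.3095+dz): break
st()
E
```

```text
in [0.0141 0.029  0.3095] [ 0.7  -0.14  0.18 -0.01  0.01  0.01] t=25.53
t=25.53 [ 0.5253 -0.1108  0.2908] [ 0.25  0.04 -1.79] [-0.02 -0.06  0.03]
```

```bash
cat >> h.py <<'E'
import json
def swing(a,b,st,step=.05,v=.06,lim=12,stop=None):
    """st: dict c (hinge yz in pin frame), r, t0, f0"""
    c=np.array(st['c']);f0=np.array(st['f0']); n=max(1,int(round((b-a)/step)))
    for th in np.linspace(a,b,n+1)[1:]:
        ph=th+st['t0']; rh=np.array([np.sin(ph),np.cos(ph)]); p=c+st['r']*rh
        go(.014,p[0],p[1],v); f=(force(3)-f0); F=f[1:3]; fr=F@rh; ft=F@[np.cos(ph),-np.sin(ph)]
        if abs(fr)>.5: c+=rh*np.clip(.0002*fr,-.0008,.0008)
        print('%.2f fr %.1f ft %.1f fx %.1f c %s t %.1f'%(th,fr,ft,f[0],np.round(c*1e3,1),env.current_t()))
        if np.linalg.norm(F)>lim or (stop and ft<-stop): print('STOP');break
    st['c']=list(c); st['th']=th; json.dump(st,open('sw.json','w'))
E
python3 - <<'E'
from h import *
f0=force(8); c=np.array([.0165,.095]); d=np.array([.029,.3095])-c
s=dict(c=list(c),r=np.hypot(*d),t0=np.arctan2(d[0],d[1]),f0=list(f0)); print(s)
swing(0,.3,s)
E
```

```text
{'c': [np.float64(0.0165), np.float64(0.095)], 'r': np.float64(0.21486391041773395), 't0': np.float64(0.058209225339166025), 'f0': [np.float64(-0.06552976343285294), np.float64(0.17972732024896737), np.float64(-1.7310688104152778), np.float64(-0.010146426977299755), np.float64(-0.06321116191666964), np.float64(-0.005269455095894718)]}
0.05 fr 0.4 ft 0.1 fx -0.1 c [16.5 95. ] t 25.9
0.10 fr 0.1 ft -0.3 fx -0.2 c [16.5 95. ] t 26.3
0.15 fr 0.4 ft -0.4 fx 0.3 c [16.5 95. ] t 26.6
0.20 fr 0.2 ft 0.1 fx -0.1 c [16.5 95. ] t 27.0
0.25 fr 0.0 ft -0.9 fx -0.1 c [16.5 95. ] t 27.4
0.30 fr 0.4 ft -0.5 fx 0.2 c [16.5 95. ] t 27.7
```

```bash
python3 - <<'E'
from h import *
import cv2
print(pin())
a=env.snapshot("top");b=env.snapshot("scene")
c=np.hstack([cv2.resize(x[:,:,::-1],None,fx=3,fy=3,interpolation=3) for x in (a[130:290,290:425],b[20:180,40:171])])
cv2.imwrite("pics/k2.png",c)
E
```

```text
[0.01385962 0.09254028 0.29616265]
```

View pics/k2.png

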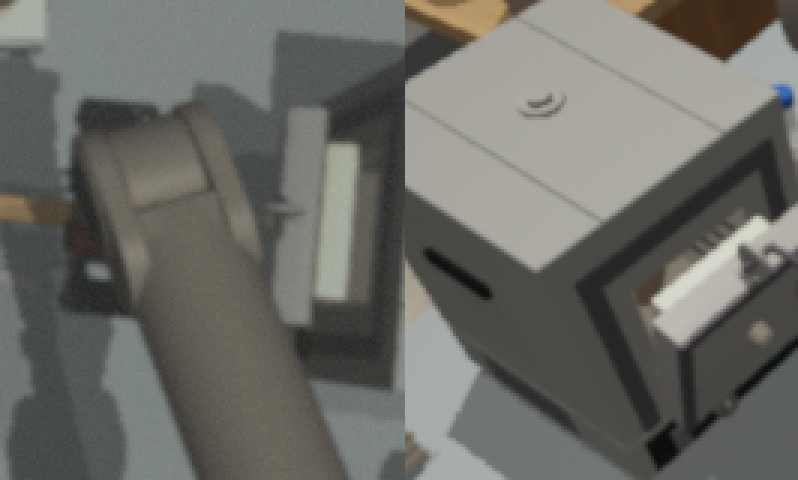

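```bash
python3 - <<'E'
from h import *
s=json.load(open('sw.json')); swing(s['th'],1.5,s,step=.06,v=.07)
E
```

```text
0.36 fr 0.2 ft -0.1 fx 0.1 c [16.5 95. ] t 28.2
0.42 fr -0.2 ft -0.0 fx -0.1 c [16.5 95. ] t 28.5
0.48 fr 0.2 ft -0.1 fx -0.3 c [16.5 95. ] t 28.9
0.54 fr 0.2 ft -0.1 fx -0.1 c [16.5 95. ] t 29.2
0.60 fr 0.4 ft -0.9 fx 0.2 c [16.5 95. ] t 29.6
0.66 fr 0.0 ft 1.2 fx -0.5 c [16.5 95. ] t 29.9
0.72 fr -0.3 ft 2.5 fx 0.1 c [16.5 95. ] t 30.3
0.78 fr -1.3 ft 2.1 fx 0.0 c [16.3 94.8] t 30.7
0.84 fr -1.2 ft 2.6 fx -0.0 c [16.1 94.7] t 31.0
0.90 fr -1.3 ft 2.7 fx 0.4 c [15.9 94.5] t 31.4
0.96 fr -1.0 ft 2.2 fx 0.0 c [15.7 94.4] t 31.7
1.02 fr -1.2 ft 2.9 fx 0.6 c [15.5 94.3] t 32.1
1.08 fr -1.6 ft 3.1 fx 0.3 c [15.2 94.2] t 32.5
1.14 fr -1.1 ft 3.1 fx 0.5 c [15.  94.1] t 32.8
1.20 fr -1.0 ft 3.6 fx 0.9 c [14.8 94. ] t 33.2
1.26 fr -0.7 ft 3.4 fx 0.8 c [14.7 94. ] t 33.5
1.32 fr 0.0 ft 3.3 fx 0.7 c [14.7 94. ] t 33.9
1.38 fr -1.2 ft 3.4 fx 0.3 c [14.5 94. ] t 34.2
1.44 fr -1.0 ft 3.4 fx 0.2 c [14.3 94. ] t 34.6
1.50 fr -1.2 ft 3.8 fx 0.5 c [14. 94.] t 35.0
```

```bash
python3 - <<'E'
from h import *
s=json.load(open('sw.json')); swing(s['th'],1.62,s,step=.008,v=.03,stop=2.5)
E
```

```text
1.51 fr -0.7 ft 2.2 fx -0.1 c [13.9 94. ] t 35.2
1.52 fr -0.0 ft 1.3 fx 0.8 c [13.9 94. ] t 35.5
1.52 fr 0.0 ft 1.2 fx 0.4 c [13.9 94. ] t 35.8
1.53 fr 0.1 ft 1.0 fx 0.4 c [13.9 94. ] t 36.1
1.54 fr 0.5 ft 1.2 fx 0.2 c [14.  93.9] t 36.3
1.55 fr 0.2 ft 1.5 fx 0.3 c [14.  93.9] t 36.6
1.56 fr -0.3 ft -0.5 fx 0.4 c [14.  93.9] t 36.9
1.56 fr -0.2 ft 0.0 fx 0.2 c [14.  93.9] t 37.2
1.57 fr 0.5 ft -1.1 fx 0.3 c [14.  93.9] t 37.4
1.58 fr 0.2 ft -3.9 fx -0.1 c [14.  93.9] t 37.7
STOP
```

```bash
python3 - <<'E'
from h import *
import cv2
s=json.load(open('sw.json')); c=np.array(s['c']); ph=1.563+s['t0']; p=c+s['r']*np.r_[np.sin(ph),np.cos(ph)]
go(.014,*p,.03); f=force(6)-s['f0']; print(np.round(f,2))
for x in (.004,-.006,-.016):
    go(x,*p,.06); print(np.round(force(3)-s['f0'],2))
go(-.03,*p,.1); go(-.03,p[0]+.05,p[1]+.01,.2); go(-.03,p[0]+.06,.33,.3); st('clear')
a=env.snapshot("top");b=env.snapshot("scene")
cv2.imwrite("pics/k3.png",np.hstack([cv2.resize(x[:,:,::-1],None,fx=3,fy=3,interpolation=3) for x in (a[130:290,290:425],b[40:200,50:181])]))
g,y=json.load(open('grasp.json')); g=np.array(g)
q=env.inverse_kinematics(g+[0,0,.2],down(y)); print(np.round(q,2),np.round(env.current_joint_pos(),2))
E
```

```text
[ 0.03 -0.2   0.14  0.02 -0.01 -0.01]
[-0.39 -0.43  0.52  0.03 -0.04 -0.01]
[ 0.41 -0.59  0.11  0.03  0.   -0.04]
[ 0.17 -0.17  0.19  0.02 -0.03  0.  ]
clear t=40.71 [0.5034 0.1504 0.3096] [ 0.37  0.05 -2.06] [-0.   -0.07  0.03]
[ 0.19  0.74 -1.27  1.61  0.72  1.34  0.38] [ 0.46  0.31 -1.05  1.75  0.28  1.25 -0.75]
```

View pics/k3.png

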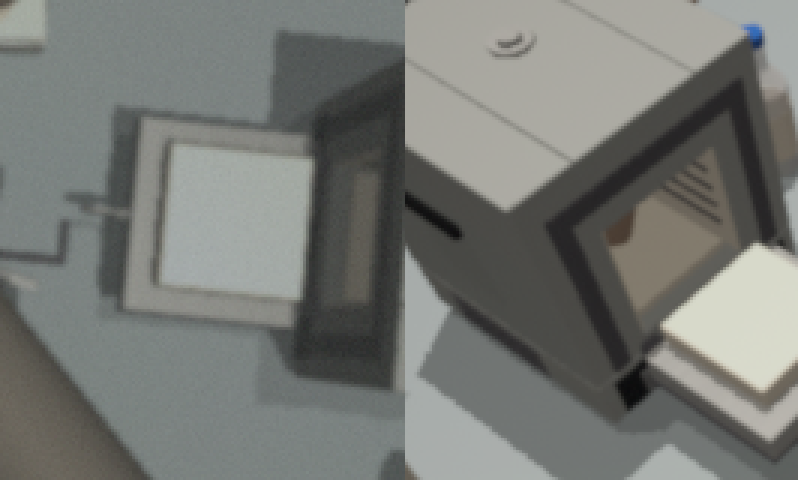

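```bash
python3 - <<'E'
from h import *
import cv2
g,y=json.load(open('grasp.json')); g=np.array(g)
env.set_joints(env.inverse_kinematics(g+[0,0,.2],down(y)))
env.movel(g+[0,0,.03],down(y),max_speed=.25); env.hold(.15); f0=env.current_contact_force(); st('above')
for dz in (.015,.006,.002,.0007):
    env.movel(g+[0,0,dz],max_speed=.05); env.hold(.05); f=env.current_contact_force()-f0; st(dz)
    if np.linalg.norm(f)>4: print('contact');break
env.gripper_to(.035); env.hold(.1); st('open')
env.gripper_to(.06)
env.movel(g+[0,0,.1],max_speed=.2); env.movel(g+[0,0,.2],max_speed=.3); st()
w=env.snapshot("wrist"); cv2.imwrite("pics/e1.png",np.hstack([cv2.resize(w[50:290,130:400,::-1],None,fx=1.6,fy=1.6),cv2.resize(env.snapshot("scene")[40:280,80:320,::-1],None,fx=1.6,fy=1.6)]))
E
```

```text
above t=42.85 [0.5512 0.3123 0.0534] [-0.76 -0.44 -1.66] [ 0.04 -0.1   0.02]
0.015 t=43.35 [0.5502 0.3114 0.0361] [-0.61  0.52 -1.41] [ 0.07 -0.09  0.  ]
0.006 t=43.73 [0.5502 0.3114 0.0271] [-0.32  0.04 -1.2 ] [ 0.05 -0.07  0.  ]
0.002 t=44.03 [0.5503 0.3113 0.0232] [-0.1   0.47 -1.47] [ 0.04 -0.13 -0.02]
0.0007 t=44.33 [0.5503 0.3114 0.022 ] [ 0.58  0.41 -1.72] [ 0.01 -0.11  0.04]
open t=44.88 [0.5503 0.3114 0.022 ] [ 0.64 -0.11 -0.06] [ 0.07 -0.12 -0.03]
t=46.60 [0.5503 0.311  0.2207] [-0.43  0.19 -1.02] [-0.   -0.12  0.05]
```

View pics/e1.png

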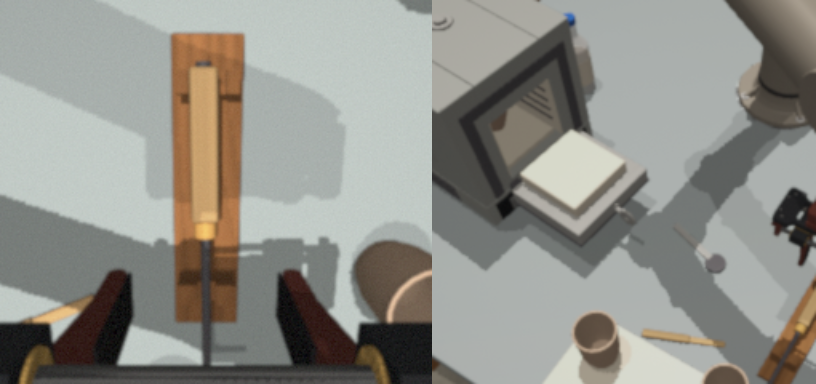

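The rod lies in its rest as it did before. The door is level on its stop, and the other ware has not moved.

```bash
python3 -c "
from bench import env
print(env.hand_in())"
```

```text
the job is handed in; nothing more can be done
None
```

I opened the kiln with the hooked rod until the door lay on its stop, then unhooked it, laid the rod back in its rest, and handed the job in at about 47 s of the 64 s allowed; no verdict came back.

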